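# Hang the ring spanner on the hook inside the low bench cabinet

### The arm

A 6-joint arm with a two-finger parallel gripper is mounted at the origin on the work surface. World frame = base frame: x ahead of the robot, y to its left, z up, the work surface at z = 0. Lengths are in mm, angles in rad, forces in N, time in s.
With the tool pointing down it reaches from about 400 to 925 mm from the base axis. Payload 12.5 kg.
Tool frame: the origin (TCP) lies at the very end of the fingers, on their centre line; the grasp point (between the pads) lies env.grip_point_offset behind it (env.grip_point_offset is the distance from the TCP to the grasp point, in mm); y points along the fingers, z is the direction in which the jaws open and shut, and the axes are right-handed (so a half turn about y gives the same grasp; the last joint's range is limited). The gripper opens to 95 mm and grips with 3 to 60 N. Pads are 20 mm wide; open, the fingers measure 119 mm over their backs; the gripper's body (75 mm by 180 mm) begins 59 mm behind the grasp point.
Start: joints at [-0.106, 0.491, 1.559, -0, 1.092, -0.106], TCP at [625.017, 0.021, 214.661] pointing down, gripper open.
Joint ranges: [-3.1, 3.1], [-0.84, 2.19], [0.05, 2.79], [-1.13, 4.28], [0.06, 2.93], [-2.69, 2.69]. Speed limits (rad/s): [2.22, 2.22, 2.79, 3.14, 3.14, 3.14].

### API

Orientations are given as [roll, pitch, yaw] about the fixed x, y, z axes, in that order (R = Rz(yaw) Ry(pitch) Rx(roll)).
In Python, from cell import readout, read_camera, env, nets gives the robot as it stands.
- The arm moves only by the tool apply_moves, never from a script. Its argument "increments" is a list of rows, each a list of 3 entries, a list of its own where there are three numbers: the shift along the tool's x, y, z in cm, then the turn, a rotation vector about the tool's x, y, z in degrees, then the finger opening in cm, from 0 to 9.51. A call has exactly 5 rows; each row shifts and turns the pose as measured when the row begins, along the tool's axes as they then stand; what a row does not reach is not made up. A row lasts 1/8 s, in which the tool goes at most 62.5 mm and 10.7 degrees, less where a joint would pass 70% of its speed; a pose out of reach is approached as far as the arm can. A call with a gripper value outside its range is refused whole. The fingers move at their own pace and stop on an object; the grip force is fixed at half the most. Time passes only in rows, so rows that do not move let the fingers close, or fill a call up. It gives the time, the measured TCP pose, the force and the opening at its end, in the units of the state.
- readout.state(): the state, without advancing time (a new reading comes with each control period).
- read_camera(name): name is "scene" or "side" or "wrist"; returns a dict with "img" (384x512x3 uint8, red, green, blue), "vfov" (degrees; the focal length in pixels is half the picture's height over the tangent of half this angle, whatever the lens; pixels are square), "cx", "cy" (the principal point, pixels), "distortion" ([k1, k2, p1, p2, k3] as OpenCV has them; the pictures are not rectified), "rvec" (rotation vector, rad) and "tvec" (3), from world to camera coordinates, as OpenCV has them; the wrist camera has in their place "mount" (4x4, takes a point from camera to tool coordinates, whose origin is the TCP and whose axes are the tool frame's). Camera axes: x right, y down, z forward; pixel columns grow to the right and rows downward; lengths in mm; the calibration is good to about 2 mm. A picture is of the moment at which its call begins: read the wrist's pose just before it. There is no depth.
- env.job_done(): hands the job in, once; it reports no verdict.
Trained networks look in a picture, given as the dict that the camera call returned (one of the last four; its "shot" number tells which), for a name from the list of things; names that differ only in an ending like _2 or _b are one class to them, and where a whole thing is asked for, a point or a joint stands for the part that bears it (a point fixed in the world has none). Each returns a list of dicts, best first, with "confidence" (0 to 1); they miss things now and then, are a little off and sometimes report something else, mostly with a low value. They report only what shows in the picture. A call takes as long as a camera call.
- nets.look_for(picture, thing): "point" ([x, y, z] in mm, in the coordinates of the camera as it stood for that picture, good to about 4 mm: the middle of the surface that is visible of it).
- nets.mark_of(picture, thing): "point" ([x, y, z] in mm, in the coordinates of the camera as it stood for that picture, good to about 4 mm: a listed point, or the origin of a listed thing).
The state is a dict: "t": time; "joints": joint angles; "qvel": joint speeds; "tau": joint torques, N m; "eef_pos": TCP position; "tcp_rot": TCP orientation; "ft_force": force on the tool from outside, world axes, zero at the start; "moment": the same for the moment, N m; "opening": opening from 0.0 (shut) to 1.0 (fully open).
Only numpy, scipy, OpenCV 4.12 (cv2) and the standard library are available. Lean on these libraries where they do the work, as an engineer would, in place of code of your own. Each camera call takes 0.05 s, during which the arm holds its last target. There are 200 camera calls.

### The job

Pick up the ring spanner from the bench and hang it by its ring on the hook inside the low cabinet, tilting it ring-up to get under the front panel and over the hook's tip, so that it ends hanging still, grip down. The hook's hanger can stand anywhere along its roof rails, so feel for it gently, as it is light spring steel: do not push it or the cabinet with more than about 10 N. Leave the pedal, the crank and the bottle where they are.

Things in the scene. Friction and masses are not known exactly. Their poses are not given: they have to be found in the camera images.
- grip (a point): centre of the spanner's black box-shaped grip: 80 mm long (x), 28 wide (y), 24 thick (z). The spanner is 217 mm long, about 0.2 kg; its x axis runs from grip to ring, its z is up as it lies flat on the bench, resting on the grip. From the grip's front end (x = 40) a flat steel neck, 14 wide and 8 thick, runs to the ring at mid-thickness.
- ring (a point): centre of the spanner's steel ring, 155 mm ahead of the grip's centre along the spanner's x, at mid-thickness. The ring lies in the spanner's x-y plane; it is a round bar 9 mm thick, 44 mm outside and 26 mm inside diameter, so the nose is 22 mm ahead of this point.
- spanner: the same spanner as a whole; its origin and axes are those of grip
- cabinet: low fixed cabinet, closed sides, slatted roof, open front and mostly open back. Origin on the bench, in the middle of the open front; x points level into the cabinet, y to the left seen from the robot, z up. Inside 240 mm wide, 210 deep, 305 high. A 6 mm front panel hangs from the roof to 240 mm above the bench; below it the front is open, no sill. One hook hangs inside, in mid-width (y = 0).
- crown (a point): top middle of the cabinet's front panel, 310 mm above the cabinet's origin. About the hanger inside: a flat upright steel strip 18 mm wide, facing the front, reaching from the roof to about 215 mm above the bench; its carriage is clamped anywhere along the roof rails, NOT MEASURED: the strip's front face stands 71 to 138 mm behind the cabinet's front.
- edge (a point): middle of the front panel's lower edge, 240 mm up. The hook: from the strip's foot an 8 mm rubber-dipped bar dips forward into a V (lowest at 220 mm, upper side) and rises to a tip 20 mm (centre) before the strip, ending at 240 mm; 16 mm clear between tip and strip, free below. It yields along x 2 N per mm, 3 mm at most. A nose touching the strip, 30 degrees ring-up, has its ring over the tip.
- pedal: bystander: aluminium bicycle pedal, 100 x 88 x 20 mm, origin under its centre
- crank: bystander: black crank arm lying on its 130 mm chainring, 230 mm long in all, 24 mm high, origin under the chainring's centre
- lube: bystander: white bottle, 48 mm across and 130 mm high, origin under its centre

How it is judged:
By the outcome, as a careful person would: the job done as asked, in the order asked, and still so for the second after the job is handed in, with the robot touching nothing.
It also fails if it takes over 58 s, if anything falls off the work surface, if the arm or the gripper's body presses on something with over 40 N, if the wrist force passes 120 N, or if a joint passes its speed limit or range.

## Working session

There is one attempt and no reset: what is moved stays moved. The work goes in short steps, Python scripts to look and compute and a tool call to move; the robot and the scene stay as the last step left them, time stands still between calls to the robot, and variables do not carry over. Pictures are saved under pics/ and viewed, about 8 in all and at most 12, crops included, and the job is handed in when it is done.

Besides the shell and the picture viewer there is one more tool, called after "Call:" by a JSON object that holds its "name" and its "arguments". apply_moves: Moves the arm, as the interface text tells. Its arguments: {"type":"object","properties":{"increments":{"type":"array"}},"required":["increments"]}

```bash
ls; mkdir -p pics; cat > h.py <<'E'
import numpy as np, cv2
from scipy.spatial.transform import Rotation as R
from cell import readout, read_camera, env, nets
def toolT():
    s=readout.state(); T=np.eye(4); T[:3,:3]=R.from_euler('xyz',s['tcp_rot']).as_matrix(); T[:3,3]=s['eef_pos']; return T
def shot(name):
    T=toolT(); p=read_camera(name)
    if name=='wrist': C=T@np.array(p['mount'])
    else:
        W=np.eye(4); W[:3,:3]=R.from_rotvec(np.ravel(p['rvec'])).as_matrix(); W[:3,3]=np.ravel(p['tvec']); C=np.linalg.inv(W)
    return p,C
def K(p):
    f=192/np.tan(np.radians(p['vfov'])/2); return np.array([[f,0,p['cx']],[0,f,p['cy']],[0,0,1.]])
def proj(p,C,X):
    W=np.linalg.inv(C); return cv2.projectPoints(np.atleast_2d(np.float64(X)),cv2.Rodrigues(W[:3,:3])[0],W[:3,3],K(p),np.array(p['distortion'],float))[0][:,0]
def ray(p,C,uv):
    u=cv2.undistortPoints(np.float64([[uv]]),K(p),np.array(p['distortion'],float))[0,0]; return C[:3,3],C[:3,:3]@np.array([u[0],u[1],1])
def onz(p,C,uv,z):
    o,d=ray(p,C,uv); return o+d*(z-o[2])/d[2]
def tri(*v): # (p,C,uv)...
    A=np.zeros((3,3));b=np.zeros(3)
    for p,C,uv in v:
        o,d=ray(p,C,uv); d=d/np.linalg.norm(d);M=np.eye(3)-np.outer(d,d);A+=M;b+=M@o
    return np.linalg.solve(A,b)
def find(p,C,things,f=None):
    for t in things:
        for fn in ([f] if f else ['mark_of']):
            for r in getattr(nets,fn)(p,t)[:2]:
                w=C@np.r_[r['point'],1]; print(p['shot'],fn,t,round(r['confidence'],2),w[:3].round(1),proj(p,C,w[:3])[0].round())
def save(p,n,crop=None,k=1):
    im=p['img'][:,:,::-1]
    if crop: a,b,c,d=crop; im=im[b:d,a:c]
    cv2.imwrite('pics/'+n,cv2.resize(np.ascontiguousarray(im),None,fx=k,fy=k,interpolation=cv2.INTER_CUBIC))
def st():
    s=readout.state(); print({k:np.round(v,3) for k,v in s.items() if k!='qvel'})
E
python3 - <<'E'
from h import *
ims=[]
for n in ['scene','side']:
    p,C=shot(n); find(p,C,['grip','ring','spanner','cabinet','crown','edge','pedal','crank','lube']); ims.append(p['img']); print(C[:3].round(2).tolist())
p,C=shot('wrist'); print(np.round(p['mount'],3).tolist(),p['vfov']); ims.append(p['img'])
cv2.imwrite('pics/a.png',np.hstack(ims[:2])[:,:,::-1][::1, ::1]) 
im=cv2.imread('pics/a.png'); cv2.imwrite('pics/a.png',cv2.resize(im,(800,300),interpolation=cv2.INTER_AREA))
st(); print(env.grip_point_offset)
E
```

```text
pics
1 mark_of grip 0.78 [ 453.6 -240.7   10.7] [197. 256.]
1 mark_of ring 0.76 [ 605.7 -268.2    9.2] [221. 286.]
1 mark_of ring 0.74 [6.278e+02 1.602e+02 6.000e-01] [311. 225.]
1 mark_of spanner 0.67 [ 453.7 -239.5   16.5] [197. 254.]
1 mark_of cabinet 0.67 [633.9 162.5  -0.7] [313. 225.]
1 mark_of crown 0.82 [630.1 158.6 314.5] [320. 152.]
1 mark_of crown 0.51 [ 455.  -237.9   14.8] [198. 255.]
1 mark_of edge 0.92 [628.7 163.7 237.9] [318. 171.]
1 mark_of pedal 0.65 [355.  339.2   1.7] [286. 176.]
1 mark_of crank 0.6 [ 571.7 -433.8   -1.9] [171. 314.]
1 mark_of lube 0.69 [ 676.9 -159.4    1.6] [262. 280.]
[[0.73, 0.42, -0.54, 1225.33], [0.69, -0.44, 0.58, -767.15], [0.01, -0.79, -0.61, 959.81]]
2 mark_of grip 0.73 [ 455.1 -242.1   14.3] [304. 193.]
2 mark_of ring 0.45 [ 607.8 -270.4   11.4] [269. 171.]
2 mark_of spanner 0.54 [ 452.  -240.5   11.1] [304. 194.]
2 mark_of cabinet 0.76 [627.9 160.8  -3.6] [189. 255.]
2 mark_of crown 0.71 [630.1 158.7 307.2] [178. 181.]
2 mark_of edge 0.67 [628.7 161.4 237.1] [181. 201.]
2 mark_of edge 0.44 [ 454.9 -239.    11.2] [303. 194.]
2 mark_of pedal 0.98 [ 3.467e+02  3.440e+02 -3.000e-01] [232. 351.]
2 mark_of lube 0.57 [ 670.6 -158.7   -1.9] [236. 186.]
2 mark_of lube 0.52 [627.7 161.4 312.1] [178. 181.]
[[-0.84, -0.38, 0.37, 4.44], [-0.54, 0.59, -0.6, 797.89], [0.01, -0.71, -0.71, 1171.08]]
[[0.002, 0.96, 0.281, -77.932], [0.0, -0.281, 0.96, -169.943], [1.0, -0.001, -0.0, 0.489], [0.0, 0.0, 0.0, 1.0]] 62.36486723749106
{'t': np.float64(1.05), 'joints': array([-0.106,  0.491,  1.559,  0.   ,  1.092, -0.106]), 'tau': array([-1.0000e-03, -6.1248e+01, -2.5843e+01,  6.9000e-02,  4.5000e-02,
       -0.0000e+00]), 'eef_pos': array([6.25020e+02, 3.20000e-02, 2.14682e+02]), 'tcp_rot': array([-1.571, -0.   , -1.571]), 'ft_force': array([-0.261,  0.503,  0.05 ]), 'moment': array([-0.011, -0.027, -0.026]), 'opening': np.float64(1.003)}
18.8
```

View pics/a.png

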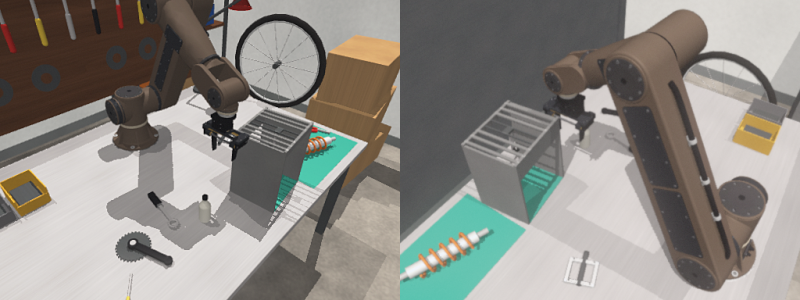

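The scene shows the spanner at about (197,256)–(221,286) px, the cabinet on the right, and the bottle near the ring. I'll look at the cabinet closely for its yaw and the hanger.

```bash
python3 - <<'E'
from h import *
p,C=shot('side'); a=cv2.resize(p['img'][115:300,70:230],None,fx=2.5,fy=2.5,interpolation=cv2.INTER_CUBIC)
p,C=shot('scene'); b=cv2.resize(p['img'][115:300,240:400],None,fx=2.5,fy=2.5,interpolation=cv2.INTER_CUBIC)
cv2.imwrite('pics/b.png',np.hstack([a,b])[:,:,::-1]); print(a.shape)
E
```

```text
(462, 400, 3)
```

View pics/b.png

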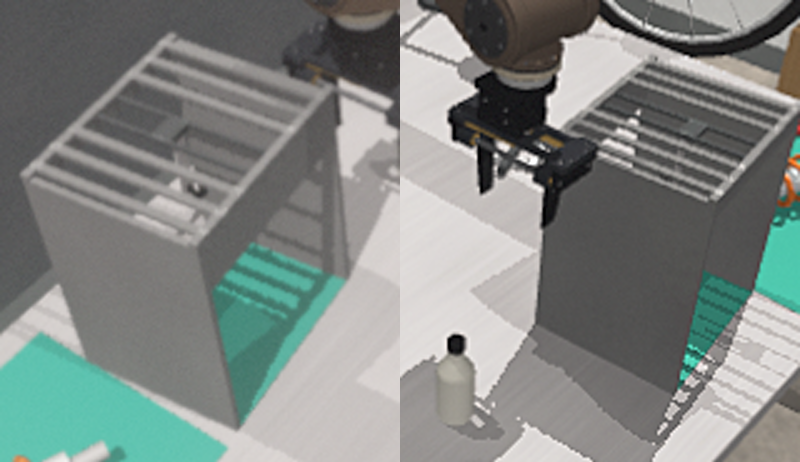

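```bash
python3 - <<'E'
from h import *
s,S=shot('side'); c,Cc=shot('scene')
f=lambda u,v:(u/2.5+70,v/2.5+115); g=lambda u,v:((u-400)/2.5+240,v/2.5+115)
P={}
for n,a in dict(FR=(337,88),FL=(195,243),BL=(25,178),BR=(172,37)).items(): P[n]=onz(s,S,f(*a),310); print(n,P[n].round(1))
for n,a in dict(FR=(540,150),BR=(713,197),BL=(798,105),FL=(652,60)).items(): print('scene',n,onz(c,Cc,g(*a),310).round(1))
for n,a in dict(FL=(240,428),FR=(348,277)).items(): print('floor',n,onz(s,S,f(*a),0).round(1))
print('carriage side',[onz(s,S,f(172,130),z).round() for z in(300,310)],'scene',[onz(c,Cc,g(690,127),z).round() for z in(300,310)])
print('tri',tri((s,S,f(172,130)),(c,Cc,g(690,127))))
print('tip',[onz(s,S,f(197,188),z).round() for z in(230,240,245)])
print('strip foot?',[onz(s,S,f(190,165),z).round() for z in(230,240,260)])
print(onz(c,Cc,(197,256),12),onz(c,Cc,(221,286),12))
E
```

```text
FR [642.3  28.  310. ]
FL [621.7 283.2 310. ]
BL [824.6 310.5 310. ]
BR [853.3  59.1 310. ]
scene FR [653.2   7.4 310. ]
scene BR [850.5  68.6 310. ]
scene BL [825.1 313.8 310. ]
scene FL [625.5 284.  310. ]
floor FL [614. 284.   0.]
floor FR [643.2  36.2   0. ]
carriage side [array([756., 169., 300.]), array([748., 176., 310.])] scene [array([747., 189., 300.]), array([754., 175., 310.])]
tri [751.55927604 175.42796528 307.97889857]
tip [array([731., 173., 230.]), array([723., 180., 240.]), array([719., 183., 245.])]
strip foot? [array([761., 150., 230.]), array([753., 157., 240.]), array([737., 171., 260.])]
[ 455.95580497 -242.08949468   12.        ] [ 607.76341621 -271.89621971   12.        ]
```

The side view (left half) shows the carriage at crop (172,130) and the dark hook tip at crop (197,188), through the roof slats. From these the cabinet yaw is about 7° and the strip's front face is about 110–120 mm behind the front. Next I'll plan the move over the spanner, with the wrist camera towards the ring.

```bash
cat > pl.py <<'E'
from h import *
def tgt(spp, yaw, phi, gx, a=90, up=0):
    "tool pose (T) gripping spanner with ring/grip geometry: spp = world point of spanner at x=gx; camera toward ring"
    S=R.from_euler('z',yaw,degrees=True)*R.from_euler('y',-phi,degrees=True)
    M=np.array([[-1,0,0],[0,0,-1],[0,-1,0]],float).T  # cols: tool x=-sx, tool y=-sz, tool z=-sy
    M=np.column_stack([[-1,0,0],[0,0,-1],[0,-1,0]]).astype(float)
    Rm=S.as_matrix()@M; T=np.eye(4); T[:3,:3]=Rm; T[:3,3]=np.array(spp)+Rm[:,1]*env.grip_point_offset; return T
def plan(T0,T1,op,n=None,mm=35,deg=9):
    T=T0.copy(); d=np.linalg.norm(T1[:3,3]-T[:3,3]); rv=R.from_matrix(T0[:3,:3].T@T1[:3,:3]).as_rotvec(degrees=True)
    n=n or int(max(np.ceil(d/mm),np.ceil(np.linalg.norm(rv)/deg),1)); n=int(np.ceil(n/5)*5); rows=[]
    for i in range(n,0,-1):
        sh=(T[:3,:3].T@(T1[:3,3]-T[:3,3])/i/10).round(2); r=R.from_matrix(T[:3,:3].T@T1[:3,:3]).as_rotvec(degrees=True)/i; r=r.round(1)
        rows.append([(sh+0.).tolist(),(r+0.).tolist(),op]); T[:3,3]+=T[:3,:3]@sh*10; T[:3,:3]=T[:3,:3]@R.from_rotvec(r,degrees=True).as_matrix()
    for k in range(0,n,5): print(str(rows[k:k+5]).replace(' ',''))
    print('resid',(T1[:3,3]-T[:3,3]).round(1)); return T
E
python3 - <<'E'
from pl import *
y=-10.7; u=np.array([np.cos(np.radians(y)),np.sin(np.radians(y)),0])
g=np.array([455,-241,150])-8*u
plan(toolT(),tgt(g,y,0,0),6)
E
```

```text
[[[1.6,0.56,-1.19],[0.0,6.7,0.0],6],[[1.72,0.56,-0.99],[0.0,6.7,0.0],6],[[1.83,0.56,-0.78],[0.0,6.7,0.0],6],[[1.91,0.56,-0.56],[0.0,6.7,0.0],6],[[1.96,0.55,-0.34],[0.0,6.7,0.0],6]]
[[[1.99,0.56,-0.11],[0.0,6.7,0.0],6],[[1.98,0.55,0.12],[0.0,6.7,0.0],6],[[1.96,0.56,0.36],[0.0,6.7,0.0],6],[[1.9,0.55,0.58],[0.0,6.7,0.0],6],[[1.82,0.56,0.8],[0.0,6.7,0.0],6]]
[[[1.72,0.55,1.01],[0.0,6.7,0.0],6],[[1.59,0.56,1.2],[0.0,6.7,0.0],6],[[1.43,0.55,1.37],[0.0,6.8,0.0],6],[[1.26,0.56,1.54],[0.0,6.7,0.0],6],[[1.07,0.55,1.67],[0.0,6.8,0.0],6]]
resid [-0. -0. -0.]
```

Call:
{"name": "apply_moves", "arguments": {"increments": [[[1.6, 0.56, -1.2], [0, 6.7, 0], 6], [[1.7, 0.56, -1.0], [0, 6.7, 0], 6], [[1.8, 0.56, -0.8], [0, 6.7, 0], 6], [[1.9, 0.56, -0.55], [0, 6.7, 0], 6], [[1.95, 0.55, -0.35], [0, 6.7, 0], 6]]}}

```text
t: 1.88
eef_pos: [564.1, -80.0, 186.2]
tcp_rot: [-1.57, 0.001, -2.171]
ft_force: [-0.3, -0.2, 0.0]
opening: 0.636
```

Call:
{"name": "apply_moves", "arguments": {"increments": [[[2.0, 0.56, -0.1], [0, 6.7, 0], 6], [[2.0, 0.55, 0.1], [0, 6.7, 0], 6], [[1.95, 0.56, 0.35], [0, 6.7, 0], 6], [[1.9, 0.55, 0.6], [0, 6.7, 0], 6], [[1.8, 0.56, 0.8], [0, 6.7, 0], 6]]}}

```text
t: 2.5
eef_pos: [501.1, -161.1, 157.9]
tcp_rot: [-1.569, 0.002, -2.776]
ft_force: [0.1, 0.5, -0.1]
opening: 0.631
```

Call:
{"name": "apply_moves", "arguments": {"increments": [[[1.7, 0.55, 1.0], [0, 6.7, 0], 6], [[1.6, 0.56, 1.2], [0, 6.7, 0], 6], [[1.4, 0.55, 1.4], [0, 6.8, 0], 6], [[1.25, 0.56, 1.5], [0, 6.7, 0], 6], [[1.1, 0.55, 1.7], [0, 6.8, 0], 6]]}}

```text
t: 3.12
eef_pos: [436.9, -240.9, 129.7]
tcp_rot: [-1.57, 0.004, 2.899]
ft_force: [-0.2, 0.1, -0.3]
opening: 0.634
```

```bash
python3 - <<'E'
from pl import *
st()
p,C=shot('wrist'); find(p,C,['grip','ring','spanner']); save(p,'c.png')
E
```

```text
{'t': np.float64(3.125), 'joints': array([-0.637,  0.428,  1.96 ,  0.002,  0.75 ,  1.175]), 'tau': array([ 2.8730e+00, -5.0448e+01, -1.9125e+01,  4.9000e-02,  2.0100e-01,
       -1.0620e+00]), 'eef_pos': array([ 436.925, -240.9  ,  129.711]), 'tcp_rot': array([-1.57 ,  0.004,  2.899]), 'ft_force': array([-0.159,  0.132, -0.34 ]), 'moment': array([ 0.095,  0.145, -0.031]), 'opening': np.float64(0.634)}
8 mark_of grip 0.95 [ 452.4 -239.5   10.1] [246. 175.]
8 mark_of ring 0.68 [ 453.4 -240.4   10.4] [247. 173.]
8 mark_of spanner 0.64 [ 454.4 -242.5   12.1] [249. 172.]
```

View pics/c.png

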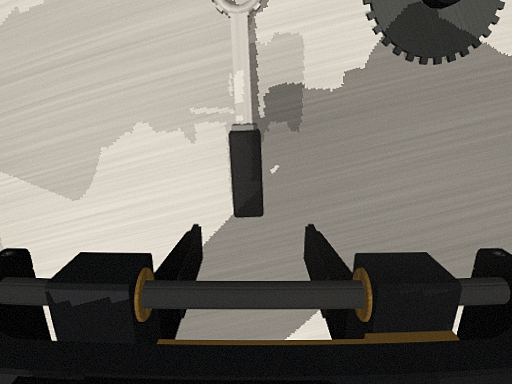

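The wrist view shows the grip with its front end at (245,128), its rear at (248,216), and the neck running up to the ring at (238,3).

```bash
python3 - <<'E'
from pl import *
p,C=shot('wrist')
for uv,z in [((245,129),24),((248.5,216),24),((237.5,20),16),((238.5,3),16)]: print(onz(p,C,uv,z).round(1))
a=onz(p,C,(245,129),24);b=onz(p,C,(248.5,216),24);n=onz(p,C,(237.5,20),16)
d=n-(a+b)/2; y=np.degrees(np.arctan2(d[1],d[0])); print(y,np.linalg.norm(a-b))
u=np.array([np.cos(np.radians(y)),np.sin(np.radians(y)),0]); g=(a+b)/2-8*u; g[2]=13
T1=tgt(g,y,0,0); print(g); T=plan(toolT(),T1,6,n=5); plan(T,T1,2,n=5)
E
```

```text
[ 494.8 -248.7   24. ]
[ 417.2 -232.6   24. ]
[ 581.9 -263.9   16. ]
[ 594.3 -267.8   16. ]
-10.443116052815412 79.24427901173283
[ 448.17346697 -239.222672     13.        ]
[[[-0.19,2.72,-0.07],[0.0,-0.6,0.0],6],[[-0.19,2.72,-0.07],[0.0,-0.6,-0.1],6],[[-0.2,2.71,-0.07],[0.0,-0.6,0.0],6],[[-0.19,2.72,-0.06],[0.0,-0.7,-0.1],6],[[-0.2,2.71,-0.06],[0.0,-0.6,0.0],6]]
resid [ 0. -0. -0.]
[[[0.0,0.0,0.0],[0.0,0.0,0.0],2],[[0.0,0.0,0.0],[0.0,0.0,0.0],2],[[0.0,0.0,0.0],[0.0,0.0,0.0],2],[[0.0,0.0,0.0],[0.0,0.0,0.0],2],[[0.0,0.0,0.0],[0.0,0.0,0.0],2]]
resid [ 0. -0. -0.]
```

Call:
{"name": "apply_moves", "arguments": {"increments": [[[-0.2, 2.7, -0.07], [0, -0.6, 0], 6], [[-0.2, 2.7, -0.07], [0, -0.6, 0], 6], [[-0.2, 2.7, -0.07], [0, -0.6, 0], 6], [[-0.2, 2.4, -0.06], [0, -0.7, 0], 6], [[-0.2, 2.0, -0.06], [0, -0.6, 0], 6]]}}

```text
t: 4.0
eef_pos: [453.5, -237.6, 4.3]
tcp_rot: [-1.567, 0.011, 2.974]
ft_force: [-0.3, 0.2, -0.1]
opening: 0.63
```

```bash
python3 - <<'E'
from pl import *
st()
E
```

```text
{'t': np.float64(4.0), 'joints': array([-0.613,  0.654,  2.018,  0.003,  0.457,  1.123]), 'tau': array([-2.3700e-01, -5.9094e+01, -1.0916e+01,  2.8000e-02,  4.4200e-01,
        1.1300e-01]), 'eef_pos': array([ 453.451, -237.636,    4.303]), 'tcp_rot': array([-1.567,  0.011,  2.974]), 'ft_force': array([-0.255,  0.233, -0.105]), 'moment': array([ 0.091,  0.155, -0.003]), 'opening': np.float64(0.63)}
```

Call:
{"name": "apply_moves", "arguments": {"increments": [[[0.5, 0.1, 0.07], [0, -0.6, 0], 2], [[0, 0, 0], [0, 0, 0], 2], [[0, 0, 0], [0, 0, 0], 2], [[0, 0, 0], [0, 0, 0], 2], [[0, 0, 0], [0, 0, 0], 2]]}}

```text
t: 4.62
eef_pos: [449.2, -236.7, 4.8]
tcp_rot: [-1.566, 0.012, 2.99]
ft_force: [-0.6, -0.1, -1.4]
opening: 0.29
```

```bash
python3 - <<'E'
from pl import *
st()
E
```

```text
{'t': np.float64(4.625), 'joints': array([-0.616,  0.65 ,  2.029,  0.003,  0.449,  1.104]), 'tau': array([ 2.3000e-02, -5.7388e+01, -1.1305e+01,  4.8000e-02, -1.7200e-01,
        0.0000e+00]), 'eef_pos': array([ 449.218, -236.704,    4.772]), 'tcp_rot': array([-1.566,  0.012,  2.99 ]), 'ft_force': array([-0.62 , -0.141, -1.416]), 'moment': array([ 0.044,  0.201, -0.031]), 'opening': np.float64(0.29)}
```

Call:
{"name": "apply_moves", "arguments": {"increments": [[[0, -2.5, 0], [0, 0, 0], 2], [[0, -4, 0], [0, 0, 0], 2], [[0, -4, 0], [0, 0, 5], 2], [[0, -4, 0], [0, 0, 5], 2], [[-0.5, -4, 0], [0, 0, 5], 2]]}}

```text
t: 5.25
eef_pos: [441.1, -234.1, 192.9]
tcp_rot: [-1.568, 0.276, 2.991]
ft_force: [0.2, 0.1, -1.2]
opening: 0.294
```

```bash
cat > kin.py <<'E'
from pl import *
from scipy.optimize import least_squares
D=[([-.106,.491,1.559,0,1.092,-.106],[625.02,.03,214.68]),([-.637,.428,1.96,.002,.75,1.175],[436.93,-240.9,129.71]),([-.616,.65,2.029,.003,.449,1.104],[449.22,-236.7,4.77])]
def rz(x,q): L1,L2,L3,d,c=x[:5]; a=q[1];b=a+q[2];e=b+q[4]; return c+L1*np.sin(a)+L2*np.sin(b)+L3*np.sin(e), d+L1*np.cos(a)+L2*np.cos(b)+L3*np.cos(e)
def fit(D):
    def f(x):
        o=[]
        for q,p in D:
            r,z=rz(x,q); o+=[r-np.sqrt(p[0]**2+p[1]**2-66**2),z-p[2]]
        return np.r_[o,x[4]*.01,(x[2]-300)*.001]
    return least_squares(f,[450,450,300,200,0.])
E
python3 - <<'E'
from kin import *
s=readout.state(); D.append((list(s['joints']),list(s['eef_pos']))); print(D[-1], s['ft_force'],s['opening'])
F=fit(D); print(F.x.round(1),F.fun.round(2))
E
```

```text
([np.float64(-0.6975181353324694), np.float64(0.2597762451807732), np.float64(2.0523791227621984), np.float64(0.24860059202084767), np.float64(0.6050112683207963), np.float64(0.8348531580980983)], [np.float64(441.1485268309028), np.float64(-234.0841286064885), np.float64(192.9362819618897)]) [ 0.21853326  0.05511268 -1.15553314] 0.29449881284803664
[532.8 407.9 263.1 205.   -1. ] [-9.47  9.05  5.64 -0.47  3.6  -3.66  0.23 -4.91 -0.01 -0.04]
```

```bash
cat > kin.py <<'E'
from pl import *
from scipy.optimize import least_squares
D=[([-.106,.491,1.559,0,1.092,-.106],[625.02,.03,214.68]),([-.637,.428,1.96,.002,.75,1.175],[436.93,-240.9,129.71]),([-.613,.654,2.018,.003,.457,1.123],[453.45,-237.64,4.30]),([-.616,.65,2.029,.003,.449,1.104],[449.22,-236.7,4.77]),([-.6975,.25978,2.05238,.2486,.605,.83485],[441.15,-234.08,192.94])]
E=lambda a,t:R.from_euler(a,t).as_matrix()
def fk(x,q):
    L1,L2,L3,d,c,a,e=x; A=E('z',q[0]); B=A@E('y',q[1]); Cc=B@E('y',q[2]); W=Cc@E('z',q[3])@E('y',q[4])
    return A@[c,e,d]+B@[0,0,L1]+Cc@[a,0,L2]+W@[0,0,L3], W@E('z',q[5])
def fit(D):
    x0=np.array([500,400,280,250,0,0,66.])
    f=lambda x:np.r_[np.concatenate([fk(x,q)[0]-p for q,p in D]),(x-x0)*.003,x[4]*.02,x[5]*.02]
    F=least_squares(f,x0); return F
X=np.array([0]*7)
E
python3 - <<'E'
from kin import *
F=fit(D); print(F.x.round(1),F.fun.round(1))
P,Rm=fk(F.x,D[-1][0]); T=toolT(); print(T[:3,:3].T@Rm)
P,Rm=fk(F.x,D[0][0]); print(E('zyx',[0,0,0])@R.from_euler('xyz',[-1.571,0,-1.571]).as_matrix().T@Rm)
E
```

```text
[ 5.860e+02  4.119e+02  2.709e+02  1.969e+02 -4.000e-01  4.280e+01
  6.600e+01] [ 0.  -0.1  0.2  0.   0.2 -0.2  0.  -0.2  0.1  0.   0.   0.   0.   0.
 -0.1  0.3  0.  -0.  -0.2 -0.   0.1  0.  -0.   0.9]
[[ 2.04434513e-05 -1.00000000e+00 -4.21199169e-06]
 [ 5.44804131e-07 -4.21198056e-06  1.00000000e+00]
 [-1.00000000e+00 -2.04434536e-05  5.44718024e-07]]
[[ 2.03681916e-04 -9.99999978e-01 -4.30154036e-05]
 [-2.01386878e-04 -4.30564225e-05  9.99999979e-01]
 [-9.99999959e-01 -2.03673249e-04 -2.01395643e-04]]
```

```bash
cat >> kin.py <<'E'
X=np.array([586.0,411.9,270.9,196.9,-.4,42.8,66.0]); LO=np.array([-3.1,-.84,.05,-1.13,.06,-2.69]);HI=np.array([3.1,2.19,2.79,4.28,2.93,2.69])
X=fit(D).x; Mt=np.array([[0,-1,0],[0,0,1],[-1,0,0]],float) # T.R.T@fkR
CO=np.array([630,161,0.]);CY=7.0; RT=np.array([-162,-7.2,0.])
def cw(p): return CO+R.from_euler('z',CY,degrees=True).apply(p)
def ringpose(Xc,Z,phi,Y=0,yaw=None):
    T=tgt([0,0,0],CY if yaw is None else yaw,phi,0); T[:3,3]=cw([Xc,Y,Z])-T[:3,:3]@RT; return T
def ringcab(T):
    w=(T@np.r_[RT,1])[:3]; return R.from_euler('z',-CY,degrees=True).apply(w-CO)
def ik(T,q0):
    def f(q):
        P,Rm=fk(X,q); return np.r_[(P-T[:3,3])/10,5*R.from_matrix((T[:3,:3]@Mt).T@Rm).as_rotvec()]
    F=least_squares(f,np.clip(q0,LO+1e-3,HI-1e-3),bounds=(LO,HI)); return F.x,np.abs(F.fun).max()
E
python3 - <<'E'
from kin import *
q=readout.state()['joints']
for w in [(-40,215,15),(-40,215,30),(-10,215,30),(50,215,30),(50,250,30),(95,250,30),(98,225,30),(98,222,40),(100,215,50),(102,212,60),(105,210,70),(105,210,80)]:
    T=ringpose(*w); s,e=ik(T,q); print(w,T[:3,3].round(),s.round(2),round(e,3)); q=s
for w in [(98,222,40),(100,215,50),(102,212,60),(105,210,70),(105,210,80)]:
  for q0 in ([-.3,.5,2,1.5,.3,-.5],[0,.5,2,3,.3,-2],[0,.8,2,-1,.3,2]):
    s,e=ik(ringpose(*w),q0); 
    if e<.01: print(w,s.round(2))
E
```

```text
(-40, 215, 15) [437. 137. 166.] [ 0.17  0.25  2.17 -0.03  0.46  1.64] 0.0
(-40, 215, 30) [455. 139. 128.] [ 0.19  0.33  2.31 -1.06  0.06  2.69] 0.252
(-10, 215, 30) [484. 143. 128.] [ 0.18  0.36  2.26 -1.07  0.06  2.69] 0.149
(50, 215, 30) [544. 150. 128.] [ 0.16  0.42  2.15 -0.37  0.06  1.98] 0.02
(50, 250, 30) [544. 150. 163.] [ 0.16  0.35  2.12 -0.13  0.15  1.74] 0.0
(95, 250, 30) [589. 156. 163.] [ 0.16  0.41  2.02 -0.09  0.2   1.69] 0.0
(98, 225, 30) [592. 156. 138.] [ 0.16  0.45  2.03 -0.13  0.14  1.73] 0.0
(98, 222, 40) [609. 158. 112.] [ 0.17  0.51  2.03 -1.08  0.06  2.69] 0.661
(100, 215, 50) [631. 161.  86.] [ 0.17  0.58  1.99 -1.08  0.06  2.69] 1.615
(102, 212, 60) [657. 164.  68.] [ 0.17  0.63  1.93 -1.09  0.06  2.69] 2.483
(105, 210, 70) [686. 168.  55.] [ 0.17  0.68  1.87 -1.09  0.06  2.69] 3.291
(105, 210, 80) [713. 171.  49.] [ 0.17  0.71  1.82 -1.1   0.06  2.69] 4.058
(98, 222, 40) [ 0.16  0.53  2.12  3.26  0.21 -1.66]
(98, 222, 40) [ 0.16  0.53  2.12  3.26  0.21 -1.66]
(100, 215, 50) [ 0.16  0.65  2.17  3.2   0.55 -1.59]
(100, 215, 50) [ 0.16  0.65  2.17  3.2   0.55 -1.59]
(102, 212, 60) [ 0.16  0.77  2.19  3.19  0.87 -1.58]
(102, 212, 60) [ 0.16  0.77  2.19  3.19  0.87 -1.58]
(105, 210, 70) [ 0.16  0.9   2.16  3.18  1.14 -1.57]
(105, 210, 70) [ 0.16  0.9   2.16  3.18  1.14 -1.57]
(105, 210, 80) [ 0.16  1.01  2.1   3.18  1.37 -1.57]
(105, 210, 80) [ 0.16  1.01  2.1   3.18  1.37 -1.57]
```

```bash
python3 - <<'E'
from kin import *
T0=toolT(); T1=ringpose(-40,215,15)
Tm=T0.copy(); Tm[:3,3]=(T0[:3,3]+T1[:3,3])/2; Tm[:3,:3]=ringpose(0,0,15,yaw=-1)[:3,:3]
print(ik(Tm,readout.state()['joints']))
plan(T0,T1,2,mm=30)
p,C=shot('side'); find(p,C,['ring','grip']); print((T0@np.r_[RT,1])[:3],(T0@np.r_[-7,-7.2,0,1])[:3])
E
```

```text
(array([-0.3057222 ,  0.19973601,  2.18975548,  0.15251807,  0.50557775,
        1.15816052]), np.float64(1.7053025658242404e-14))
[[[0.43,0.06,-2.44],[-0.3,-1.0,-0.1],2],[[0.39,0.07,-2.45],[-0.3,-1.0,-0.1],2],[[0.35,0.08,-2.46],[-0.3,-1.0,0.0],2],[[0.3,0.1,-2.46],[-0.3,-1.0,-0.1],2],[[0.26,0.11,-2.47],[-0.3,-1.0,0.0],2]]
[[[0.22,0.12,-2.47],[-0.3,-1.0,-0.1],2],[[0.17,0.14,-2.47],[-0.3,-1.0,0.0],2],[[0.13,0.15,-2.47],[-0.3,-1.0,-0.1],2],[[0.09,0.16,-2.48],[-0.3,-1.0,0.0],2],[[0.04,0.18,-2.48],[-0.3,-1.0,-0.1],2]]
[[[0.0,0.19,-2.47],[-0.3,-1.0,0.0],2],[[-0.04,0.2,-2.47],[-0.2,-1.0,-0.1],2],[[-0.08,0.21,-2.47],[-0.3,-1.0,0.0],2],[[-0.13,0.22,-2.47],[-0.2,-1.0,-0.1],2],[[-0.17,0.23,-2.47],[-0.3,-1.0,0.0],2]]
resid [ 0.  0. -0.]
10 mark_of ring 0.51 [ 593.8 -262.1  238.6] [274. 122.]
10 mark_of grip 0.57 [ 447.  -235.7  203.1] [310. 152.]
[ 593.30237767 -257.09082339  244.08056483] [ 445.86646911 -234.78015751  201.77350802]
```

Call:
{"name": "apply_moves", "arguments": {"increments": [[[0.43, 0.06, -2.4], [-0.3, -1, 0], 2], [[0.4, 0.07, -2.4], [-0.3, -1, 0], 2], [[0.35, 0.08, -2.4], [-0.3, -1, 0], 2], [[0.3, 0.1, -2.4], [-0.3, -1, 0], 2], [[0.25, 0.1, -2.4], [-0.3, -1, 0], 2]]}}

```text
t: 6.02
eef_pos: [438.3, -110.7, 177.6]
tcp_rot: [-1.572, 0.261, 3.081]
ft_force: [0.4, -0.6, -1.3]
opening: 0.292
```

Call:
{"name": "apply_moves", "arguments": {"increments": [[[0.2, 0.12, -2.4], [-0.3, -1, 0], 2], [[0.15, 0.14, -2.4], [-0.3, -1, 0], 2], [[0.1, 0.15, -2.4], [-0.3, -1, 0], 2], [[0.1, 0.16, -2.4], [-0.3, -1, 0], 2], [[0, 0.18, -2.4], [-0.3, -1, 0], 2]]}}

```text
t: 6.65
eef_pos: [436.0, 14.1, 162.2]
tcp_rot: [-1.577, 0.245, -3.109]
ft_force: [-0.3, -0.1, -1.8]
opening: 0.292
```

Call:
{"name": "apply_moves", "arguments": {"increments": [[[0, 0.2, -2.4], [-0.3, -1, 0], 2], [[0, 0.2, -2.4], [-0.3, -1, 0], 2], [[-0.1, 0.2, -2.2], [-0.3, -1, 0], 2], [[-0.1, 0.2, -2.0], [-0.3, -1, 0], 2], [[-0.1, 0.2, -1.5], [-0.3, -1, 0], 2]]}}

```text
t: 7.28
eef_pos: [432.2, 124.1, 146.7]
tcp_rot: [-1.581, 0.229, -3.013]
ft_force: [-0.4, 0.1, -2.0]
opening: 0.292
```

```bash
python3 - <<'E'
from kin import *
st(); T0=toolT(); print('ringcab',ringcab(T0))
p,C=shot('side'); find(p,C,['ring','grip','crown','edge','cabinet']); 
w,Cw=shot('wrist'); find(w,Cw,['ring','grip','crown','edge','cabinet'])
cv2.imwrite('pics/d.png',np.hstack([cv2.resize(p['img'][100:300,70:290],(440,400),interpolation=cv2.INTER_CUBIC)[:, :],cv2.resize(w['img'],(360,270)) if 0 else cv2.copyMakeBorder(cv2.resize(w['img'],(360,270)),0,130,0,0,cv2.BORDER_CONSTANT)])[:,:,::-1])
print((T0@np.r_[RT,1])[:3],(T0@np.r_[-7,-7.2,0,1])[:3])
T1=ringpose(50,215,18); print(ik(T1,readout.state()['joints'])); T=plan(T0,T1,2,mm=22)
T2=ringpose(50,250,30); print(ik(T2,readout.state()['joints'])); plan(T,T2,2)
E
```

```text
{'t': np.float64(7.275), 'joints': array([0.126, 0.279, 2.194, 0.025, 0.44 , 1.546]), 'tau': array([ -2.035, -39.683, -17.54 ,   0.126,  -0.886,  -0.211]), 'eef_pos': array([432.153, 124.063, 146.696]), 'tcp_rot': array([-1.581,  0.229, -3.013]), 'ft_force': array([-0.443,  0.132, -1.975]), 'moment': array([-0.02 ,  0.354, -0.016]), 'opening': np.float64(0.292)}
ringcab [-44.73283747 -11.64253149 190.45865616]
11 mark_of ring 0.6 [586.8 139.4 188.7] [200. 214.]
11 mark_of grip 0.93 [439.7 127.  154.5] [248. 242.]
11 mark_of crown 0.8 [629.6 159.9 308.2] [178. 181.]
11 mark_of crown 0.34 [3.446e+02 3.386e+02 1.000e-01] [234. 350.]
11 mark_of edge 0.79 [628.7 162.5 241.6] [180. 200.]
11 mark_of cabinet 0.74 [624.9 161.6  -0.9] [189. 255.]
12 mark_of grip 0.63 [433.8 121.7 154.2] [253. 243.]
12 mark_of cabinet 0.73 [633.6 160.9  -1. ] [241.  18.]
[587.01946199 143.99268864 190.45865616] [437.30408599 124.6559792  155.29620662]
(array([ 0.1590287 ,  0.36655577,  2.01571018, -0.02642716,  0.44550281,
        1.62969839]), np.float64(1.2596600025458072e-12))
[[[-1.98,0.23,-0.24],[0.1,0.1,1.0],2],[[-1.98,0.26,-0.24],[0.1,0.1,1.0],2],[[-1.97,0.3,-0.24],[0.2,0.0,1.0],2],[[-1.97,0.33,-0.25],[0.1,0.1,0.9],2],[[-1.96,0.37,-0.25],[0.2,0.0,1.0],2]]
resid [-0.  -0.1  0. ]
(array([ 0.16219577,  0.35446599,  2.11551507, -0.13455324,  0.14969281,
        1.73852797]), np.float64(1.5063505998114123e-13))
[[[-0.32,0.0,0.0],[0.0,0.0,2.4],2],[[-0.32,0.02,0.0],[0.0,0.0,2.4],2],[[-0.31,0.03,0.0],[0.0,0.0,2.4],2],[[-0.31,0.04,0.0],[0.0,0.0,2.4],2],[[-0.31,0.06,0.01],[0.0,0.0,2.4],2]]
resid [ 0.  0. -0.]
```

View pics/d.png

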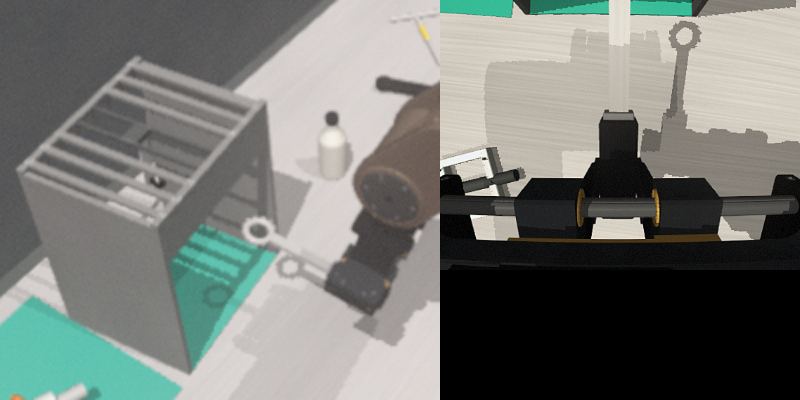

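The side view shows the ring at (258,230), just in front of the open front and below the panel. It agrees with the predicted ring position to about 4 mm.

Call:
{"name": "apply_moves", "arguments": {"increments": [[[-2, 0.23, -0.24], [0.1, 0, 1], 2], [[-2, 0.26, -0.24], [0.1, 0, 1], 2], [[-2, 0.3, -0.24], [0.2, 0, 1], 2], [[-2, 0.33, -0.25], [0.1, 0, 1], 2], [[-2, 0.35, -0.25], [0.2, 0, 1], 2]]}}

```text
t: 8.5
eef_pos: [538.6, 149.4, 162.2]
tcp_rot: [-1.569, 0.328, -3.016]
ft_force: [-1.0, 0.5, -2.3]
opening: 0.294
```

```bash
python3 - <<'E'
from kin import *
s=readout.state(); print(s['ft_force'],s['tcp_rot'],s['joints'].round(2) if hasattr(s['joints'],'round') else s['joints']); T0=toolT(); print('ringcab',ringcab(T0))
p,C=shot('side'); find(p,C,['ring','grip'])
print((T0@np.r_[RT,1])[:3])
T2=ringpose(50,252,30); plan(T0,T2,2)
E
```

```text
[-0.97646904  0.4831449  -2.26689072] [-1.56862728  0.32783686 -3.01646056] [ 0.16  0.37  2.   -0.03  0.45  1.63]
ringcab [5.89330600e+01 7.84187219e-02 2.21205747e+02]
13 mark_of ring 0.66 [688.5 163.1 216.7] [164. 197.]
13 mark_of ring 0.51 [628.8 161.    0.7] [188. 254.]
[688.48422507 168.25996753 221.20574659]
[[[-0.12,-0.01,-0.01],[0.0,0.0,2.2],2],[[-0.12,-0.01,-0.01],[0.0,0.0,2.3],2],[[-0.12,0.0,-0.01],[0.0,0.1,2.2],2],[[-0.12,0.0,0.0],[0.0,0.0,2.3],2],[[-0.12,0.0,-0.01],[0.0,0.1,2.2],2]]
resid [-0. -0. -0.]
```

```bash
python3 - <<'E'
from kin import *
p,C=shot('wrist'); M=np.array(p['mount'])
for q in [(-7-60,-7.2,0),(-7-100,-7.2,0),(-7-120,-7.2,0),(-7-40,-19,14),(-7-40,-19,-14)]: print(q,proj(p,M,q)[0].round(1))
save(p,'e.png',(180,0,330,250),2.4)
E
```

```text
(-67, -7.2, 0) [249.9 127.2]
(-107, -7.2, 0) [249.7  42.3]
(-127, -7.2, 0) [249.5  -3.3]
(-47, -19, 14) [278.7 170.9]
(-47, -19, -14) [221.1 171. ]
```

View pics/e.png

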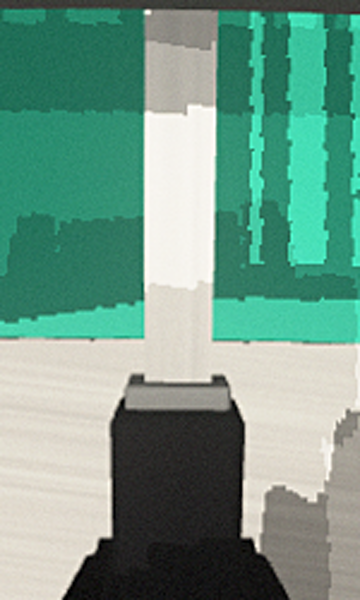

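The wrist view shows the neck straight, centred at about 255 px against 249.7 predicted, so the ring sits about 3 mm to the right. I'll correct for that, then raise and tilt.

```bash
sed -i 's/RT=np.array(\[-162,-7.2,0.\])/RT=np.array([-162,-7.2,3.])/' kin.py; python3 - <<'E'
from kin import *
T0=toolT(); print(ringcab(T0)); plan(T0,ringpose(52,254,31),2,n=5)
E
```

```text
[ 57.15715178  -3.04662419 220.29439119]
[[[-0.22,0.02,-0.07],[0.0,0.0,2.5],2],[[-0.22,0.03,-0.07],[0.0,0.0,2.5],2],[[-0.22,0.04,-0.07],[0.0,0.1,2.5],2],[[-0.22,0.04,-0.07],[0.0,0.0,2.4],2],[[-0.23,0.06,-0.07],[0.0,0.1,2.5],2]]
resid [-0.  0. -0.]
```

Call:
{"name": "apply_moves", "arguments": {"increments": [[[-0.2, 0, -0.1], [0, 0, 2.5], 2], [[-0.2, 0, -0.1], [0, 0, 2.5], 2], [[-0.2, 0, -0.1], [0, 0, 2.5], 2], [[-0.2, 0, 0], [0, 0, 2.4], 2], [[-0.2, 0, 0], [0, 0, 2.4], 2]]}}

```text
t: 9.32
eef_pos: [543.2, 152.8, 165.3]
tcp_rot: [-1.569, 0.543, -3.016]
ft_force: [0.3, -0.0, -1.8]
opening: 0.29
```

```bash
python3 - <<'E'
from kin import *
st(); T0=toolT(); print(ringcab(T0)); 
p,C=shot('side'); find(p,C,['ring','grip'])
print((T0@np.r_[RT,1])[:3])
T=plan(T0,ringpose(80,252,30),2,n=5); plan(T,ringpose(95,252,30),2,n=5)
E
```

```text
{'t': np.float64(9.325), 'joints': array([ 0.169,  0.35 ,  2.127, -0.196,  0.125,  1.802]), 'tau': array([  0.103, -44.886, -19.566,   1.215,  -1.018,  -1.243]), 'eef_pos': array([543.241, 152.83 , 165.326]), 'tcp_rot': array([-1.569,  0.543, -3.016]), 'ft_force': array([ 0.259, -0.037, -1.811]), 'moment': array([-0.056,  0.608,  0.003]), 'opening': np.float64(0.29)}
[ 4.78501412e+01 -6.13241963e-02  2.55241113e+02]
15 mark_of ring 0.58 [677.5 166.5 255.3] [164. 190.]
15 mark_of grip 0.79 [545.3 156.5 175.8] [208. 228.]
[677.50094708 166.7705982  255.24111339]
[[[-0.51,0.32,-0.01],[0.0,0.0,-0.2],2],[[-0.52,0.32,-0.01],[0.0,0.0,-0.2],2],[[-0.52,0.32,-0.01],[0.0,0.1,-0.2],2],[[-0.52,0.32,-0.01],[0.0,0.0,-0.3],2],[[-0.52,0.32,-0.01],[0.0,0.1,-0.2],2]]
resid [-0. -0. -0.]
[[[-0.26,0.15,0.0],[0.0,0.0,0.0],2],[[-0.26,0.15,0.0],[0.0,0.0,0.0],2],[[-0.26,0.15,0.0],[0.0,0.0,0.0],2],[[-0.26,0.15,0.0],[0.0,0.0,0.0],2],[[-0.25,0.15,0.0],[0.0,0.0,0.0],2]]
resid [ 0.1 -0.   0. ]
```

Call:
{"name": "apply_moves", "arguments": {"increments": [[[-0.52, 0.3, 0], [0, 0, -0.2], 2], [[-0.52, 0.3, 0], [0, 0, -0.2], 2], [[-0.52, 0.3, 0], [0, 0, -0.2], 2], [[-0.5, 0.3, 0], [0, 0, -0.2], 2], [[-0.4, 0.25, 0], [0, 0, 0], 2]]}}

```text
t: 10.1
eef_pos: [574.0, 156.5, 165.5]
tcp_rot: [-1.569, 0.525, -3.016]
ft_force: [-0.2, 0.2, -1.7]
opening: 0.292
```

```bash
python3 - <<'E'
from kin import *
s=readout.state(); print(s['ft_force'],s['tcp_rot']); T0=toolT(); print(ringcab(T0)); plan(T0,ringpose(90,252,30),2,n=5)
E
```

```text
[-0.19746542  0.15593379 -1.6868118 ] [-1.56882145  0.52516629 -3.01622136]
[ 8.04150473e+01 -1.61473581e-01  2.52972346e+02]
[[[-0.16,0.11,-0.01],[0.0,0.0,0.0],2],[[-0.16,0.11,-0.01],[0.0,0.0,0.0],2],[[-0.15,0.11,-0.01],[0.0,0.1,0.0],2],[[-0.16,0.1,-0.01],[0.0,0.0,0.0],2],[[-0.15,0.11,-0.02],[0.0,0.1,-0.1],2]]
resid [-0. -0.  0.]
```

Call:
{"name": "apply_moves", "arguments": {"increments": [[[-0.09, 0.05, 0], [0, 0, 0], 2], [[-0.09, 0.05, 0], [0, 0, 0], 2], [[-0.09, 0.05, 0], [0, 0, 0], 2], [[-0.09, 0.05, 0], [0, 0, 0], 2], [[-0.09, 0.05, 0], [0, 0, 0], 2]]}}

```text
t: 10.72
eef_pos: [579.2, 157.2, 165.4]
tcp_rot: [-1.569, 0.525, -3.016]
ft_force: [-0.2, -0.0, -1.3]
opening: 0.293
```

Call:
{"name": "apply_moves", "arguments": {"increments": [[[-0.09, 0.05, 0], [0, 0, 0], 2], [[-0.09, 0.05, 0], [0, 0, 0], 2], [[-0.09, 0.05, 0], [0, 0, 0], 2], [[-0.09, 0.05, 0], [0, 0, 0], 2], [[-0.09, 0.05, 0], [0, 0, 0], 2]]}}

```text
t: 11.35
eef_pos: [584.6, 157.9, 165.5]
tcp_rot: [-1.569, 0.525, -3.016]
ft_force: [-0.6, 0.1, -2.2]
opening: 0.289
```

Call:
{"name": "apply_moves", "arguments": {"increments": [[[-0.08, 0.05, 0], [0, 0, 0], 2], [[-0.08, 0.05, 0], [0, 0, 0], 2], [[-0.08, 0.05, 0], [0, 0, 0], 2], [[-0.06, 0.03, 0], [0, 0, 0], 2], [[0, 0, 0], [0, 0, 0], 2]]}}

```text
t: 11.98
eef_pos: [588.4, 158.3, 165.4]
tcp_rot: [-1.569, 0.524, -3.016]
ft_force: [-0.9, 0.1, -1.4]
opening: 0.291
```

Call:
{"name": "apply_moves", "arguments": {"increments": [[[-0.08, 0.05, 0], [0, 0, 0], 2], [[-0.08, 0.05, 0], [0, 0, 0], 2], [[-0.08, 0.05, 0], [0, 0, 0], 2], [[-0.06, 0.03, 0], [0, 0, 0], 2], [[0, 0, 0], [0, 0, 0], 2]]}}

```text
t: 12.6
eef_pos: [590.8, 158.6, 164.5]
tcp_rot: [-1.569, 0.522, -3.016]
ft_force: [-3.8, -1.4, -0.8]
opening: 0.288
```

```bash
python3 - <<'E'
from kin import *
s=readout.state(); print(s['ft_force'],s['moment']); T0=toolT(); print(ringcab(T0)); 
p,C=shot('side'); find(p,C,['ring','grip']); print((T0@np.r_[RT,1])[:3])
a=p['img'][150:230,110:220]; c,_=shot('scene'); b=c['img'][130:200,280:376]
cv2.imwrite('pics/f.png',np.hstack([cv2.resize(a,(400,291),interpolation=cv2.INTER_CUBIC),cv2.resize(b,(399,291),interpolation=cv2.INTER_CUBIC)])[:,:,::-1])
E
```

```text
[-3.80962523 -1.38399466 -0.82017525] [-0.07783724  0.75490001 -0.14156147]
[ 9.76968847e+01 -1.89659761e-01  2.51500785e+02]
16 mark_of ring 0.53 [723.8 171.8 249.3] [150. 186.]
16 mark_of grip 0.71 [595.  158.4 175.2] [193. 220.]
[726.99178063 172.71800912 251.50078512]
```

View pics/f.png

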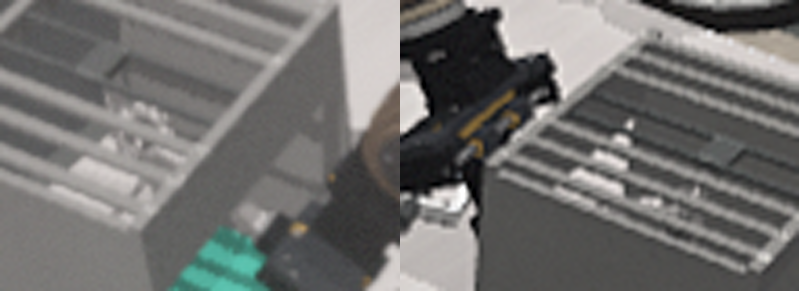

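Contact is felt at 3.8 N with the ring centre 98 mm in, which matches the strip seen through the slats. The nose is on the strip at about 116–118 mm, so I'll back off 1 mm and lower the ring over the tip.

Call:
{"name": "apply_moves", "arguments": {"increments": [[[0.1, -0.06, 0], [0, 0, 0], 2], [[0.2, 0.35, 0], [0, 0, 0], 2], [[0.2, 0.35, 0], [0, 0, 0], 2], [[0.2, 0.35, 0], [0, 0, 0], 2], [[0.2, 0.35, 0], [0, 0, 0], 2]]}}

```text
t: 13.42
eef_pos: [590.8, 158.7, 148.5]
tcp_rot: [-1.569, 0.525, -3.016]
ft_force: [-1.8, 0.4, -0.2]
opening: 0.293
```

```bash
python3 - <<'E'
from kin import *
s=readout.state(); print(s['ft_force'],s['moment'],s['joints']); T0=toolT(); print(ringcab(T0),np.degrees(s['tcp_rot'][1])); plan(T0,ringpose(97,218,30),2,n=5)
E
```

```text
[-1.78189327  0.40054784 -0.16166892] [0.01895517 0.35272227 0.00631586] [ 0.16397298  0.43279887  2.02424908 -0.13259536  0.16101593  1.73469576]
[9.74027618e+01 1.93031980e-02 2.35999797e+02] 30.09760119339031
[[[0.19,0.3,-0.01],[0.0,0.0,0.0],2],[[0.19,0.3,-0.01],[0.0,0.0,0.0],2],[[0.19,0.3,-0.01],[0.0,0.1,0.0],2],[[0.18,0.3,-0.01],[0.0,0.0,0.0],2],[[0.19,0.31,-0.01],[0.0,0.1,-0.1],2]]
resid [0. 0. 0.]
```

Call:
{"name": "apply_moves", "arguments": {"increments": [[[0.15, 0.12, 0], [0, 0, 0], 2], [[0.1, 0.17, 0], [0, 0, 0], 2], [[0.1, 0.17, 0], [0, 0, 0], 2], [[0.1, 0.17, 0], [0, 0, 0], 2], [[0.1, 0.17, 0], [0, 0, 0], 2]]}}

```text
t: 14.05
eef_pos: [590.5, 158.7, 138.2]
tcp_rot: [-1.569, 0.526, -3.016]
ft_force: [-0.5, -1.4, 0.8]
opening: 0.295
```

```bash
python3 - <<'E'
from kin import *
s=readout.state(); print(s['ft_force'],s['moment']); T0=toolT(); print(ringcab(T0),np.degrees(s['tcp_rot'][1]))
p,C=shot('side'); find(p,C,['ring','grip']); print((T0@np.r_[RT,1])[:3])
E
```

```text
[-0.50527769 -1.43032763  0.76114605] [ 0.03381861  0.05376193 -0.0981707 ]
[9.69808949e+01 5.40019513e-02 2.25777366e+02] 30.141407868019552
18 mark_of ring 0.54 [724.6 171.8 223.7] [151. 192.]
18 mark_of grip 0.53 [595.2 161.5 146.3] [193. 228.]
[726.25143282 172.87259741 225.77736588]
```

Call:
{"name": "apply_moves", "arguments": {"increments": [[[0.13, 0.06, 0], [0, 0, 0], 2], [[0.13, 0.06, 0], [0, 0, 0], 2], [[0.13, 0.06, 0], [0, 0, 0], 2], [[0.13, 0.06, 0], [0, 0, 0], 2], [[0.13, 0.06, 0], [0, 0, 0], 2]]}}

```text
t: 14.82
eef_pos: [586.4, 158.2, 132.4]
tcp_rot: [-1.569, 0.527, -3.015]
ft_force: [-1.0, 0.5, 1.3]
opening: 0.295
```

```bash
python3 - <<'E'
from kin import *
s=readout.state(); print(s['ft_force'],s['moment']); T0=toolT(); print(ringcab(T0),np.degrees(s['tcp_rot'][1]))
p,C=shot('side'); find(p,C,['ring','grip']); print((T0@np.r_[RT,1])[:3])
E
```

```text
[-0.97405457  0.52443865  1.25288904] [0.07843957 0.08549578 0.03580868]
[9.27564451e+01 1.55036577e-01 2.20144275e+02] 30.191956131502174
19 mark_of ring 0.83 [721.6 172.8 222.2] [152. 193.]
19 mark_of grip 0.5 [590.4 159.  141.5] [195. 229.]
[722.04615839 172.45804802 220.14427505]
```

```bash
cat > piv.py <<'E'
from kin import *
def path(T0,P,phis,q,op=2):
    Rc=R.from_euler('z',CY,degrees=True); pad=(T0@[0,-13,0,1])[:3]; v=Rc.inv().apply(pad-CO)-P; print('r',np.linalg.norm(v[[0,2]]),'ang',np.degrees(np.arctan2(-v[2],-v[0])))
    T=T0.copy()
    for d in phis:
        v2=R.from_euler('y',-d,degrees=True).apply(v) # ring-up turn about P
        T=T0.copy(); T[:3,3]=T0[:3,3]+Rc.apply(v2-v); q,e=ik(T,q); print(d,Rc.inv().apply(T[:3,3]-CO).round(),q.round(2),round(e,3))
    return T
E
python3 - <<'E'
from piv import *
q=readout.state()['joints']; T0=toolT(); P=np.array([107,0,228.])
path(T0,P,[0,10,17.5,25,35,40],q)
Ta=path(T0,P,[8.5],q); T=plan(T0,Ta,2,n=5)
Tb=path(T0,P,[17.5],q); plan(T,Tb,2,n=5)
E
```

```text
r 178.36242704892499 ang 28.21402499442961
0 [-44.   3. 132.] [ 0.16  0.46  2.05 -0.19  0.11  1.79] 0.0
10 [-27.   3. 106.] [ 0.16  0.52  2.03 -0.29  0.07  1.89] 0.0
17.5 [-11.   3.  89.] [ 0.16  0.56  2.   -0.37  0.06  1.97] 0.022
25 [ 7.  3. 74.] [ 0.16  0.61  1.96 -0.39  0.06  1.99] 0.044
35 [33.  3. 58.] [ 0.16  0.66  1.91 -0.35  0.06  1.95] 0.029
40 [47.  3. 51.] [ 0.16  0.68  1.88 -0.3   0.06  1.9 ] 0.003
r 178.36242704892499 ang 28.21402499442961
8.5 [-29.   3. 110.] [ 0.16  0.51  2.03 -0.27  0.08  1.87] 0.0
[[[-0.02,0.53,0.0],[0.0,0.0,0.0],2],[[-0.02,0.53,0.0],[0.0,0.0,0.0],2],[[-0.02,0.53,0.0],[0.0,0.0,0.0],2],[[-0.02,0.53,0.0],[0.0,0.0,0.0],2],[[-0.03,0.52,0.0],[0.0,0.0,0.0],2]]
resid [-0. -0. -0.]
r 178.36242704892499 ang 28.21402499442961
17.5 [-11.   3.  89.] [ 0.16  0.56  2.   -0.37  0.06  1.97] 0.022
[[[-0.11,0.55,0.0],[0.0,0.0,0.0],2],[[-0.11,0.55,0.0],[0.0,0.0,0.0],2],[[-0.1,0.55,0.0],[0.0,0.0,0.0],2],[[-0.11,0.55,0.0],[0.0,0.0,0.0],2],[[-0.1,0.55,0.0],[0.0,0.0,0.0],2]]
resid [ 0. -0.  0.]
```

Call:
{"name": "apply_moves", "arguments": {"increments": [[[0, 0.5, 0], [0, 0, -0.6], 2], [[0, 0.5, 0], [0, 0, -0.6], 2], [[0, 0.5, 0], [0, 0, -0.6], 2], [[0, 0.5, 0], [0, 0, -0.6], 2], [[0, 0.5, 0], [0, 0, -0.6], 2]]}}

```text
t: 15.6
eef_pos: [599.2, 159.7, 108.9]
tcp_rot: [-1.569, 0.47, -3.016]
ft_force: [-0.6, -0.5, 1.7]
opening: 0.292
```

```bash
python3 - <<'E'
from piv import *
s=readout.state(); print(s['ft_force'],s['moment'],s['joints']); T0=toolT(); print(np.degrees(s['tcp_rot'][1]))
p,C=shot('side'); find(p,C,['ring','grip'])
P=np.array([107,0,228.]); q=s['joints']; Ta=path(T0,P,[10],q); plan(T0,Ta,2,n=5)
E
```

```text
[-0.55907402 -0.54774252  1.70490698] [ 0.00907013 -0.03572121 -0.07427547] [ 0.16214483  0.51032886  2.00115719 -0.11470598  0.16102006  1.7164047 ]
26.955051100613794
20 mark_of ring 0.51 [718.4 173.9 219.9] [153. 195.]
20 mark_of grip 0.57 [602.8 161.8 121.3] [192. 233.]
r 179.391455095197 ang 36.80813504420108
10 [-10.   3.  86.] [ 0.16  0.57  1.97 -0.13  0.14  1.73] 0.0
[[[-0.16,0.6,0.0],[0.0,0.0,0.0],2],[[-0.16,0.61,0.0],[0.0,0.0,0.0],2],[[-0.16,0.6,0.0],[0.0,0.0,0.0],2],[[-0.16,0.61,0.0],[0.0,0.0,0.0],2],[[-0.16,0.6,0.0],[0.0,0.0,0.0],2]]
resid [ 0. -0. -0.]
```

The passive pivot works: the nets put the spanner at about 40° and the forces stay under 2 N. I'll continue along the arc.

Call:
{"name": "apply_moves", "arguments": {"increments": [[[-0.16, 0.6, 0], [0, 0, 0], 2], [[-0.16, 0.6, 0], [0, 0, 0], 2], [[-0.16, 0.6, 0], [0, 0, 0], 2], [[-0.16, 0.6, 0], [0, 0, 0], 2], [[-0.16, 0.6, 0], [0, 0, 0], 2]]}}

```text
t: 16.38
eef_pos: [620.5, 162.3, 84.4]
tcp_rot: [-1.569, 0.47, -3.016]
ft_force: [-0.4, -0.7, 2.1]
opening: 0.293
```

```bash
python3 - <<'E'
from piv import *
s=readout.state(); print(s['ft_force'],s['moment'],s['joints']); T0=toolT(); print(np.degrees(s['tcp_rot'][1]))
p,C=shot('side'); find(p,C,['ring','grip'])
P=np.array([107,0,228.]); q=s['joints']; Ta=path(T0,P,[10],q); plan(T0,Ta,2,n=5)
E
```

```text
[-0.43772975 -0.73796961  2.08147911] [ 0.04575428  0.00898853 -0.10984647] [ 0.1604519   0.57280014  1.96654522 -0.13342225  0.13330048  1.73414268]
26.953183312282373
21 mark_of ring 0.57 [724.3 173.7 213.3] [151. 195.]
21 mark_of grip 0.78 [625.7 166.   99.2] [185. 235.]
r 179.84911704484662 ang 47.22524222343464
10 [16.  2. 65.] [ 0.16  0.63  1.92 -0.13  0.13  1.73] 0.0
[[[-0.27,0.57,0.0],[0.0,0.0,0.0],2],[[-0.27,0.57,0.0],[0.0,0.0,0.0],2],[[-0.27,0.56,0.0],[0.0,0.0,0.0],2],[[-0.26,0.57,0.0],[0.0,0.0,0.0],2],[[-0.27,0.56,0.0],[0.0,0.0,0.0],2]]
resid [ 0.  -0.  -0.1]
```

Call:
{"name": "apply_moves", "arguments": {"increments": [[[-0.27, 0.57, 0], [0, 0, 0], 2], [[-0.27, 0.57, 0], [0, 0, 0], 2], [[-0.27, 0.56, 0], [0, 0, 0], 2], [[-0.27, 0.56, 0], [0, 0, 0], 2], [[-0.27, 0.56, 0], [0, 0, 0], 2]]}}

```text
t: 17.15
eef_pos: [646.1, 165.5, 64.3]
tcp_rot: [-1.569, 0.469, -3.016]
ft_force: [-1.1, 0.6, 2.4]
opening: 0.292
```

```bash
python3 - <<'E'
from piv import *
s=readout.state(); print(s['ft_force'],s['moment'],s['joints']); T0=toolT(); print(np.degrees(s['tcp_rot'][1]))
p,C=shot('side'); find(p,C,['ring','grip'])
P=np.array([107,0,228.]); q=s['joints']; Ta=path(T0,P,[8],q); plan(T0,Ta,2,n=5)
save(p,'g.png',(90,120,290,320),2.5)
E
```

```text
[-1.13144625  0.64563927  2.39631968] [ 0.05358984  0.0284459  -0.08220566] [ 0.15870886  0.63009789  1.91439208 -0.13205132  0.1289994   1.73137222]
26.899988002588497
22 mark_of ring 0.75 [722.5 172.7 215.6] [152. 195.]
22 mark_of grip 0.43 [651.9 165.5  80.4] [179. 235.]
r 180.10930053773126 ang 57.65017813407588
8 [39.  2. 52.] [ 0.16  0.67  1.86 -0.12  0.14  1.71] 0.0
[[[-0.29,0.41,0.0],[0.0,0.0,0.0],2],[[-0.29,0.41,0.0],[0.0,0.0,0.0],2],[[-0.28,0.41,0.0],[0.0,0.0,0.0],2],[[-0.29,0.42,0.0],[0.0,0.0,0.0],2],[[-0.28,0.41,0.0],[0.0,0.0,0.0],2]]
resid [ 0. -0. -0.]
```

View pics/g.png

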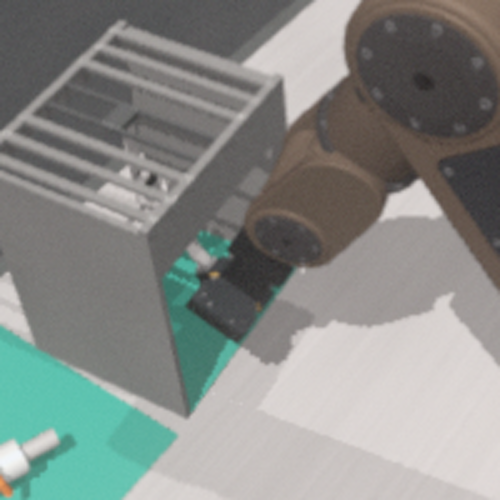

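The dark hook tip at (150,178) shows inside the light ring, and the wrist link stays clear of the front panel. One more arc step.

Call:
{"name": "apply_moves", "arguments": {"increments": [[[-0.29, 0.41, 0], [0, 0, 0], 2], [[-0.29, 0.41, 0], [0, 0, 0], 2], [[-0.28, 0.41, 0], [0, 0, 0], 2], [[-0.28, 0.41, 0], [0, 0, 0], 2], [[-0.28, 0.41, 0], [0, 0, 0], 2]]}}

```text
t: 17.92
eef_pos: [668.6, 168.2, 51.8]
tcp_rot: [-1.569, 0.469, -3.016]
ft_force: [-1.3, -1.1, 0.7]
opening: 0.294
```

```bash
python3 - <<'E'
from piv import *
s=readout.state(); print(s['ft_force'],s['moment'],s['joints']); T0=toolT()
p,C=shot('side'); find(p,C,['ring','grip','edge','crown'])
P=np.array([107,0,228.]); q=s['joints']; Ta=path(T0,P,[5],q); plan(T0,Ta,2,n=5)
E
```

```text
[-1.29646102 -1.05183945  0.68095643] [ 0.03105145  0.07254039 -0.07439124] [ 0.15725616  0.67075419  1.86335928 -0.11736935  0.13989911  1.71537072]
23 mark_of ring 0.72 [729.3 178.5 212. ] [149. 196.]
23 mark_of grip 0.55 [674.5 170.3  69.2] [172. 236.]
23 mark_of edge 0.69 [631.9 163.2 242.8] [179. 199.]
23 mark_of crown 0.8 [629.2 160.7 309.8] [178. 181.]
r 180.3685074411193 ang 65.89151918773867
5 [54.  2. 46.] [ 0.16  0.69  1.83 -0.1   0.15  1.7 ] 0.0
[[[-0.21,0.24,0.0],[0.0,0.0,0.0],2],[[-0.21,0.23,0.0],[0.0,0.0,0.0],2],[[-0.21,0.24,0.0],[0.0,0.0,0.0],2],[[-0.21,0.23,0.0],[0.0,0.0,0.0],2],[[-0.2,0.24,0.0],[0.0,0.0,0.0],2]]
resid [ 0. -0.  0.]
```

Call:
{"name": "apply_moves", "arguments": {"increments": [[[0, 0, 0], [0, 0, 0], 2.83], [[0, 0, 0], [0, 0, 0], 2.86], [[0, 0, 0], [0, 0, 0], 2.9], [[0, 0, 0], [0, 0, 0], 2.95], [[0, 0, 0], [0, 0, 0], 3.1]]}}

```text
t: 18.8
eef_pos: [667.8, 168.3, 51.9]
tcp_rot: [-1.569, 0.468, -3.015]
ft_force: [0.0, 0.2, -1.1]
opening: 0.326
```

Call:
{"name": "apply_moves", "arguments": {"increments": [[[0, 0, 0], [0, 0, 0], 3.3], [[0, 0, 0], [0, 0, 0], 3.6], [[0, 0, 0], [0, 0, 0], 4], [[0, 0, 0], [0, 0, 0], 4.5], [[0, 0, 0], [0, 0, 0], 5]]}}

```text
t: 19.42
eef_pos: [667.8, 168.3, 51.9]
tcp_rot: [-1.569, 0.468, -3.015]
ft_force: [-0.6, -0.7, -0.5]
opening: 0.51
```

```bash
python3 - <<'E'
from piv import *
st(); T0=toolT()
for n in ['side','side','side']:
    p,C=shot(n); find(p,C,['ring','grip'])
save(p,'h.png',(90,120,290,320),2.5)
E
```

```text
{'t': np.float64(19.425), 'joints': array([ 0.158,  0.67 ,  1.865, -0.118,  0.14 ,  1.715]), 'tau': array([ 2.0000e-03, -6.2985e+01, -1.6365e+01, -9.0000e-03, -1.4150e+00,
        1.6000e-02]), 'eef_pos': array([667.79 , 168.296,  51.931]), 'tcp_rot': array([-1.569,  0.468, -3.015]), 'ft_force': array([-0.575, -0.714, -0.477]), 'moment': array([ 0.026,  0.359, -0.021]), 'opening': np.float64(0.51)}
24 mark_of ring 0.41 [739.4 173.6 210.1] [147. 194.]
25 mark_of ring 0.49 [737.1 173.5 209.8] [148. 194.]
26 mark_of ring 0.44 [733.2 171.2 210.5] [150. 194.]
26 mark_of ring 0.17 [633.5 159.8 307.4] [177. 181.]
26 mark_of grip 0.45 [736.3 173.2  57.4] [156. 230.]
```

View pics/h.png

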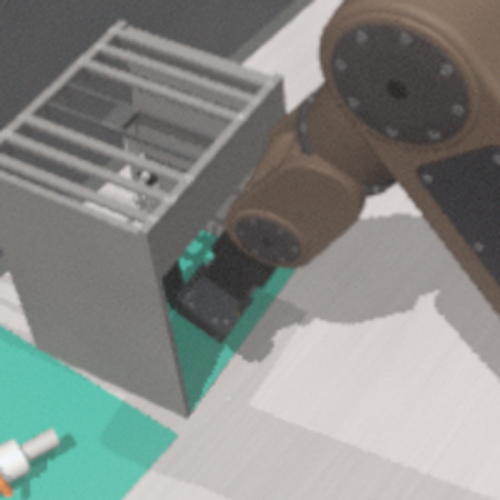

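The spanner hangs: the nets give the ring at (735,172,210) and the grip at (736,173,57), so it is vertical. The gripper, near (215,305), is clear of it. I'll back out.

```bash
python3 - <<'E'
from piv import *
T0=toolT(); q=readout.state()['joints']; b=R.from_euler('z',CY,degrees=True).apply([-1,0,0])
for d,el,up in [(40,0,0),(80,-6,10),(120,-12,40),(220,-20,80)]:
    T=T0.copy(); T[:3,3]+=b*d+[0,0,up]; T[:3,:3]=T[:3,:3]@R.from_euler('z',el,degrees=True).as_matrix(); q,e=ik(T,q); print(d,q.round(2),e)
    if d in(40,120,220): T0_=plan(T0 if d==40 else T0_,T,5,n=5)
E
```

```text
40 [ 0.16  0.64  1.96 -0.23  0.08  1.83] 7.958078640513122e-14
[[[0.71,-0.36,0.0],[0.0,0.0,0.0],5],[[0.71,-0.36,0.0],[0.0,0.0,0.0],5],[[0.72,-0.36,0.0],[0.0,0.0,0.0],5],[[0.71,-0.36,-0.01],[0.0,0.0,0.0],5],[[0.72,-0.36,0.0],[0.0,0.0,0.0],5]]
resid [-0.  0.  0.]
80 [ 0.16  0.59  1.99 -0.07  0.21  1.67] 4.4906300900038334e-13
120 [ 0.16  0.51  1.99 -0.03  0.39  1.63] 1.8337406210563678e-11
[[[1.07,-1.44,0.0],[0.0,0.0,-2.4],5],[[1.13,-1.39,0.0],[0.0,0.0,-2.4],5],[[1.18,-1.34,-0.01],[0.0,0.0,-2.4],5],[[1.24,-1.29,0.0],[0.0,0.0,-2.4],5],[[1.29,-1.24,-0.01],[0.0,0.0,-2.4],5]]
resid [ 0. -0.  0.]
220 [ 0.17  0.36  2.09 -0.01  0.57  1.62] 1.4438228390645235e-12
[[[1.73,-1.28,0.0],[0.0,0.0,-1.6],5],[[1.76,-1.24,0.0],[0.0,0.0,-1.6],5],[[1.8,-1.19,-0.01],[0.0,0.0,-1.6],5],[[1.83,-1.13,0.0],[0.0,0.0,-1.6],5],[[1.86,-1.09,-0.01],[0.0,0.0,-1.6],5]]
resid [ 0. -0. -0.]
```

Call:
{"name": "apply_moves", "arguments": {"increments": [[[0.7, -0.36, 0], [0, 0, 0], 5], [[0.7, -0.36, 0], [0, 0, 0], 5], [[0.7, -0.36, 0], [0, 0, 0], 5], [[0.7, -0.36, 0], [0, 0, 0], 5], [[0.7, -0.36, 0], [0, 0, 0], 5]]}}

```text
t: 20.5
eef_pos: [625.8, 163.1, 52.2]
tcp_rot: [-1.569, 0.468, -3.016]
ft_force: [-0.1, 0.2, 0.3]
opening: 0.523
```

Call:
{"name": "apply_moves", "arguments": {"increments": [[[1.3, -1.0, 0], [0, 0, -1.5], 5], [[1.3, -1.0, 0], [0, 0, -2.4], 5], [[1.3, -1.0, 0], [0, 0, -2.4], 5], [[1.3, -1.0, 0], [0, 0, -2.4], 5], [[1.3, -1.0, 0], [0, 0, -2.4], 5]]}}

```text
t: 21.12
eef_pos: [542.3, 152.5, 73.6]
tcp_rot: [-1.568, 0.267, -3.016]
ft_force: [-0.7, 0.0, -0.3]
opening: 0.526
```

Call:
{"name": "apply_moves", "arguments": {"increments": [[[1.7, -1.2, 0], [0, 0, -1.6], 5], [[1.7, -1.2, 0], [0, 0, -1.6], 5], [[1.8, -1.2, 0], [0, 0, -1.6], 5], [[1.8, -1.1, 0], [0, 0, -1.6], 5], [[1.8, -1.1, 0], [0, 0, -1.6], 5]]}}

```text
t: 21.75
eef_pos: [438.0, 139.2, 114.4]
tcp_rot: [-1.567, 0.12, -3.016]
ft_force: [-0.5, -0.2, -0.4]
opening: 0.527
```

```bash
python3 - <<'E'
from piv import *
st()
for i in range(4):
    p,C=shot('side'); find(p,C,['ring','grip'])
find(p,C,['pedal']); c,Cc=shot('scene'); find(c,Cc,['lube','crank','ring'])
save(p,'i.png',(90,120,290,320),2.5)
E
```

```text
{'t': np.float64(21.75), 'joints': array([ 0.169,  0.377,  2.137, -0.018,  0.508,  1.63 ]), 'tau': array([-8.6000e-02, -4.1398e+01, -1.6406e+01, -3.9000e-02, -1.0000e+00,
        2.5000e-02]), 'eef_pos': array([438.014, 139.213, 114.375]), 'tcp_rot': array([-1.567,  0.12 , -3.016]), 'ft_force': array([-0.485, -0.198, -0.379]), 'moment': array([ 0.052,  0.182, -0.021]), 'opening': np.float64(0.527)}
27 mark_of ring 0.5 [737.3 172.2 209.5] [148. 194.]
27 mark_of ring 0.41 [631.  160.7 307.3] [177. 181.]
27 mark_of grip 0.48 [737.7 174.3  58.9] [155. 230.]
28 mark_of ring 0.44 [733.  171.1 211.8] [150. 194.]
28 mark_of grip 0.72 [630.1 160.7 307.9] [178. 181.]
28 mark_of grip 0.65 [740.2 170.   55.6] [156. 229.]
29 mark_of ring 0.77 [735.5 169.9 214.9] [149. 193.]
29 mark_of grip 0.6 [738.6 170.9  57.3] [156. 229.]
29 mark_of grip 0.5 [736.2 170.3 211.8] [149. 193.]
30 mark_of ring 0.71 [733.6 172.5 210. ] [149. 195.]
30 mark_of grip 0.58 [735.1 176.2  55.9] [156. 231.]
30 mark_of pedal 0.84 [3.449e+02 3.389e+02 3.000e-01] [234. 350.]
31 mark_of lube 0.88 [ 674.8 -160.4    2.7] [262. 279.]
31 mark_of crank 0.77 [ 575.6 -439.7   -0.7] [170. 316.]
```

View pics/i.png

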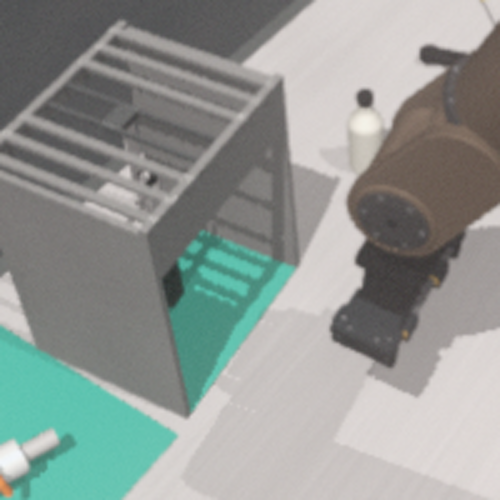

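The picture shows the grip hanging inside the cabinet at (173,285), the hook tip in the ring at (148,177), and the arm well clear. I'll let it settle, check it is still by frame difference, and hand in.

Call:
{"name": "apply_moves", "arguments": {"increments": [[[0, 0, 0], [0, 0, 0], 5], [[0, 0, 0], [0, 0, 0], 5], [[0, 0, 0], [0, 0, 0], 5], [[0, 0, 0], [0, 0, 0], 5], [[0, 0, 0], [0, 0, 0], 5]]}}

```text
t: 23.22
eef_pos: [439.6, 139.5, 113.9]
tcp_rot: [-1.568, 0.122, -3.016]
ft_force: [1.2, -0.3, 0.0]
opening: 0.526
```

Call:
{"name": "apply_moves", "arguments": {"increments": [[[0, 0, 0], [0, 0, 0], 5], [[0, 0, 0], [0, 0, 0], 5], [[0, 0, 0], [0, 0, 0], 5], [[0, 0, 0], [0, 0, 0], 5], [[0, 0, 0], [0, 0, 0], 5]]}}

```text
t: 23.85
eef_pos: [439.6, 139.5, 113.9]
tcp_rot: [-1.568, 0.122, -3.016]
ft_force: [0.0, 0.2, 0.2]
opening: 0.524
```

```bash
python3 - <<'E'
from piv import *
I=[shot('side')[0]['img'].astype(float) for _ in range(8)]
for i in range(1,8): d=np.abs(I[i]-I[0]).mean(2); print(d[215:250,140:170].mean().round(2),d[215:250,140:170].max().round(),'ref',d[300:335,60:90].mean().round(2),d[300:335,60:90].max().round())
print(env.job_done())
E
```

```text
1.88 9.0 ref 1.18 5.0
1.79 8.0 ref 1.19 7.0
1.91 15.0 ref 1.2 6.0
1.94 14.0 ref 1.21 6.0
1.93 14.0 ref 1.21 5.0
1.97 14.0 ref 1.18 6.0
1.95 13.0 ref 1.18 6.0
the job is handed in; nothing more can be done
None
```

The spanner is hanging by its ring on the hook, grip down, and I handed the job in at about 24 s of the 58 s allowed. No verdict is reported, so the evidence below is my own.

**What I did:**
- I picked the spanner up by its grip and tilted it ring-up under the front panel.
- I felt for the strip and met it at 3.8 N. Its front face is about 116–118 mm behind the cabinet's front.
- I lowered the ring over the tip and swung the grip down along an arc until it was about 70° from level, then let go and backed out. The highest force I read in the cabinet was about 4 N; forces are reported only at the end of each move call.

**Last checks:**
- **Hanging:** The networks put the ring at about (735, 172, 210) and the grip at (737, 173, 57), so the spanner is vertical. The hook tip shows inside the ring in the picture.
- **Stillness:** Eight frames over about 0.4 s showed no growing motion. The change around the grip was slightly higher than on a plain bench area (1.9 against 1.2, with peaks of 13–15 grey levels against 5–7 in most frames). I took this as noise at the grip's edges; a very small remaining sway cannot be ruled out.
- **Bystanders:** The pedal, crank and bottle measured within about 7 mm of their first positions, roughly the networks' error. The robot never went near them.
- **Disagreement:** Some weak ring and grip detections fell on the cabinet instead of the spanner, and I ignored them.

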